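Thread the compression spring onto a cast housing's spring rod

TASK

Take the tall coil spring and thread it, foot down, over the spring rod that stands on the grey cast housing, until the spring stands fully home, upright on the housing's seat; then let go. The spring's inward-bent wire end will snag on the rod's two slotted collars: do not force it, but keep a light push and twist the spring slightly until it slips through each slot. Be gentle, and do not knock about the small black parts and the short spring on the table.

Things in the scene. Friction and masses are not known exactly. Their poses are not given: they have to be found in the camera images.
- spring: Tall steel compression spring, standing upright: outside diameter 40 mm, bore 32 mm, free height 76 mm, wire 4 mm, 0.08 kg. Origin: centre of its underside at free height; z along its axis, foot down. At the foot the wire end is bent inwards along the spring's own +x: a tang 4 x 4 mm, in the lowest 4 mm, reaching in to 9.5 mm from the axis. More than 20 N on the spring would bend it.
- spring_foot (a point): Centre of the spring's underside, on its movable foot; axes as the spring's (tang along +x). Only the spring's lower half gives: about 1200 N/m, solid after 12 mm, and in twist about 0.5 N m/rad, up to 0.4 rad. Grip it within the top 35 mm, which is stiff.
- housing: Grey die-cast housing, fixed, 150 x 110 mm (128 mm over the fins at y), 38 mm high, with a round boss of 76 mm diameter on top that carries the spring seat and the upright spring rod. Origin: centre of its underside, z up.
- spring_seat (a point): Centre of the flat spring seat, 50 mm above the housing's underside, from which the rod rises; axes of the housing. A 4 mm high rim of 48 mm inside diameter surrounds the seat. The spring must end standing on this seat, around the rod.
- rod_tip (a point): Tip of the rod, 68 mm above the seat; housing axes. Rod 14 mm thick, 10 mm cone nose, two fixed collars 28 mm wide, 6 mm thick, tops 24 and 48 mm above the seat. Each has one slot 6 mm wide for the tang, down to the rod. Slot angles vary and are not measured: each slot points, on its own, anywhere within 0.75 rad either side of the housing's +x.
- short_spring: Bystander: a short, thin spring, diameter 31 mm, 38 mm high, without a tang; leave alone. Origin: centre of its underside.
- sleeve: Bystander: black plastic tube, diameter 44 mm, 50 mm high. Origin: centre of its underside.
- dome_cap: Bystander: black rubber dome cap, diameter 52 mm, 46 mm high. Origin: centre of its underside.
- bored_block: Bystander: black block 52 x 52 x 40 mm with a bore. Origin: centre of its underside.
- clamp_ring: Bystander: black ring, diameter 64 mm, 40 mm high. Origin: centre of its underside.
There are look-alikes about, which are no part of the job. Leave any purple look-alike of the housing alone.

How it is judged:
By the outcome, as a careful person would: the job done as asked, in the order asked, and still so for the second after the job is handed in, with the robot touching nothing.
It also fails if it takes over 58 s, if anything falls off the work surface, if the arm or the gripper's body presses on something with over 40 N, if the wrist force passes 120 N, or if a joint passes its speed limit or range.

ROBOT

A 7-joint arm with a two-finger parallel gripper is mounted at the origin on the work surface. World frame = base frame: x ahead of the robot, y to its left, z up, the work surface at z = 0. Lengths are in m, angles in rad, forces in N, time in s.
With the tool pointing down it reaches from about 0.425 to 0.925 m from the base axis. Payload 6.8 kg.
Tool frame: the origin (TCP) lies on the centre line of the jaws, within the pads' length; the fingertips stand 19 mm ahead of it and the grasp point (between the pads) is the TCP; z points along the fingers, y is the line along which they close (so a half turn about z gives the same grasp; the last joint's range is limited). The gripper opens to 85 mm and grips with 20 to 120 N. Pads are 22 mm wide; open, the fingers measure 114 mm over their backs; the gripper's body (76 mm by 85 mm) begins 54 mm behind the grasp point. The pads swing forward as they close: fully open they stand 13 mm farther back than shut.
Start: joints at [1.018, 0.477, 0.022, 1.555, -0.011, 1.109, -0.083], TCP at [0.29, -0.609, 0.25] pointing down, gripper open.
Joint ranges: [-2.96, 2.96], [-0.34, 2.1], [-1.41, 1.46], [0.24, 2.44], [-1.37, 4.51], [0.17, 1.92], [-2.96, 2.96]. Speed limits (rad/s): [2.39, 2.39, 3.14, 3.14, 3.14, 3.14, 3.14].

INTERFACE

Orientations are given as a rotation vector (axis times angle).
In Python, from bench import r gives the robot as it stands. The module is installed in compiled form; this text tells all that it offers.
- The arm moves only by the tool arm_command, never from a script. Its argument "rows" is a list of rows, each an object of numbers: "fingers": the opening, from -1 (shut) to 1 (fully open); "x", "y", "z": the shift along the tool's x, y, z in m; "ax", "ay", "az": the turn, a rotation vector about the tool's x, y, z in degrees. In form: [{"fingers": .., "x": .., "y": .., "z": .., "ax": .., "ay": .., "az": ..}, ...]. A call has 1 to 10 rows; each row shifts and turns the commanded pose from where the row before left it, along the tool's axes as they then stand; what a row does not reach is not made up. A row lasts 1/12 s, in which the tool goes at most 41.7 mm and 7.16 degrees, less where a joint would pass 70% of its speed; a pose out of reach is approached as far as the arm can. A call is refused whole if a number of a shift passes 0.0417 or a number of a turn 7.16, either way. A call with a gripper value outside its range is refused whole. The fingers move at their own pace and stop on an object; "grip_force" is the grip in N (left out, the last holds). Time passes only in rows, so rows that do not move let the fingers close. It gives the time, the measured TCP pose, the force, the opening and the grip force at its end, in the units of the state.
- r.get_obs(): the state, without advancing time (a new reading comes with each control period).
- r.grab_frame(name): name is "scene" or "side" or "wrist"; returns a dict with "frame" (384x512x3 uint8, red, green, blue), "depth" (384x512 float32, m along the optical axis (not along the pixel's ray), 0 where there is no reading), "K" (3x3 intrinsics, pixels), "world_from_camera" (4x4, takes a point from camera to world coordinates). Camera axes: x right, y down, z forward; pixel columns grow to the right and rows downward; lengths in m; the calibration is good to about 2 mm. A picture is of the moment at which its call begins.
- r.hand_in(): hands the job in; it is judged then, once.
The state is a dict: "clock": time; "joints": joint angles; "qvel": joint speeds; "tau": joint torques, N m; "tcp_pos": TCP position; "orientation": TCP orientation; "contact_force": force on the tool from outside, world axes, zero at the start; "moment": the same for the moment, N m; "grip_width": finger opening in m; "gripper_force": force on a finger pad.
Only numpy, scipy, OpenCV 4.12 (cv2) and the standard library are available. Lean on these libraries where they do the work, as an engineer would, in place of code of your own. Each camera call takes 0.05 s, during which the arm holds its last target. There are 200 camera calls.

## Working session

There is one attempt and no reset: what is moved stays moved. The work goes in short steps, Python scripts to look and compute and a tool call to move; the robot and the scene stay as the last step left them, time stands still between calls to the robot, and variables do not carry over. Pictures are saved under pics/ and viewed, at most 10 in all, crops included, and the job is handed in when it is done.

Besides the shell and the picture viewer there is one more tool, called after ">>>" as name([rows], argument=value, ...), one row to a line, values as JSON. arm_command: Moves the arm, as the interface text tells. Its arguments: {"type":"object","properties":{"rows":{"type":"array"},"grip_force":{"type":"number"}},"required":["rows"]}

```bash
mkdir -p pics
cat > h.py <<'E'
import numpy as np, cv2
from bench import r
def grab(n,save=None):
    f=r.grab_frame(n)
    if save: cv2.imwrite('pics/'+save,f['frame'][:,:,::-1])
    return f
def world(f):
    d=f['depth'];K=f['K'];T=f['world_from_camera']
    v,u=np.mgrid[:d.shape[0],:d.shape[1]]
    p=np.stack([(u-K[0,2])/K[0,0]*d,(v-K[1,2])/K[1,1]*d,d],-1)
    w=p@T[:3,:3].T+T[:3,3]; w[d==0]=np.nan
    return w
E
python3 - <<'E'
from h import *
a=grab('scene');b=grab('side')
for n,f in(('scene',a),('side',b)):
    np.savez(''+n,**f); print(n,f['K'].ravel()[[0,2,5]],f['world_from_camera'].round(3).tolist())
cv2.imwrite('pics/a.png',cv2.resize(np.hstack([a['frame'],b['frame']])[:,:,::-1],(800,300)))
cv2.imwrite('pics/s1.png',cv2.resize(a['frame'][:,:,::-1],(800,600)))
print(r.get_obs())
E
```

```text
scene [363.34326904 256.96849309 192.16343316] [[0.368, 0.765, -0.528, 1.016], [0.93, -0.312, 0.197, -0.16], [-0.015, -0.564, -0.826, 0.72], [0.0, 0.0, 0.0, 1.0]]
side [380.81489827 252.42376245 198.47209461] [[0.892, -0.321, 0.318, 0.378], [-0.452, -0.63, 0.631, -0.519], [-0.002, -0.707, -0.707, 0.652], [0.0, 0.0, 0.0, 1.0]]
{'clock': 0.1, 'joints': array([ 1.01791194,  0.47771284,  0.02231075,  1.55637047, -0.01148733,
        1.10934304, -0.08311709]), 'qvel': array([-1.16309328e-03,  7.97705327e-04,  8.56128442e-06, -3.44877551e-03,
       -1.02428690e-03, -9.89015454e-04, -7.83378724e-04]), 'tau': array([ 3.91117675e-03, -5.97768867e+01,  1.61395703e+00, -2.81954134e+01,
        1.29244136e-02,  5.16170127e-03, -3.43508987e-05]), 'tcp_pos': array([ 0.29020567, -0.60884698,  0.24941785]), 'orientation': array([-3.06261788e+00, -6.92616858e-01,  7.75074299e-04]), 'contact_force': array([-0.34585946, -0.25808987,  0.76102508]), 'moment': array([ 0.01038931, -0.00438143,  0.00199407]), 'gripper_force': 0.0, 'grip_width': 0.08537177941080344}
```

View pics/s1.png

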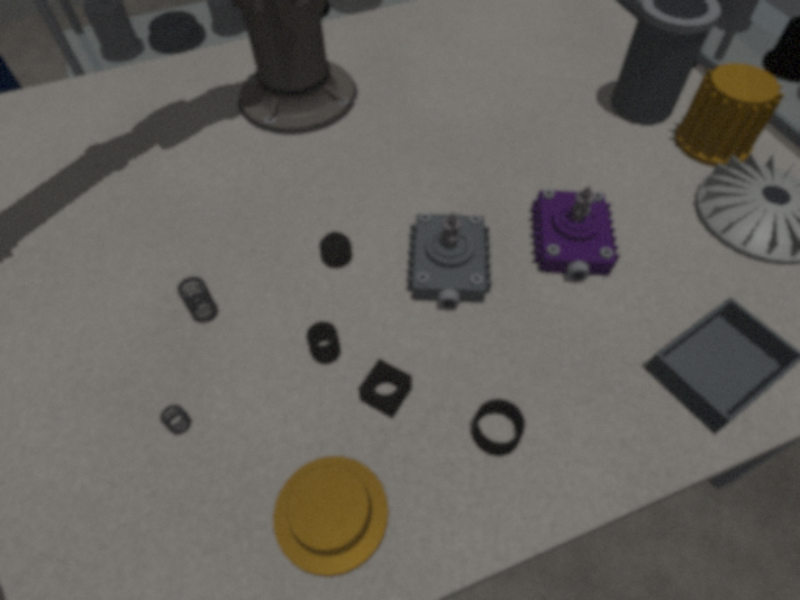

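View pics/a.png

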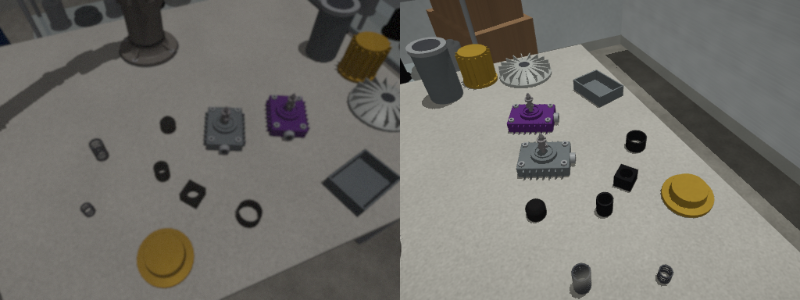

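The scene view shows the tall spring at about (198,299) of 800x600, the short one at (176,420), the grey housing at (449,255) with its rod at (451,235), its port facing down the picture, and the purple look-alike at (575,230). In the side view the spring is at (581,278) and the grey rod at (541,147).

Run:
```python
from h import *
S={n:dict(np.load(n+'.npz')) for n in('scene','side')}
for n,boxes in(('scene',dict(spring=(110,172,145,210),short=(100,255,125,280),housing=(255,130,318,200))),('side',dict(spring=(215,332,250,380),housing=(143,165,225,232)))):
    f=S[n];w=world(f)
    for k,(a,b,c,d) in boxes.items():
        p=w[b:d,a:c].reshape(-1,3);p=p[np.isfinite(p[:,0])]
        if k!='housing':
            q=p[p[:,2]>0.012]; print(n,k,len(q),'z max',np.percentile(q[:,2],[50,95,99]).round(3))
            t=q[q[:,2]>np.percentile(q[:,2],99)-.012]
            (c0,rad)=cv2.minEnclosingCircle(t[:,:2].astype(np.float32)); print(' top',c0,rad,'all',q[:,:2].min(0).round(3),q[:,:2].max(0).round(3))
        else:
            q=p[(p[:,2]>.03)&(p[:,2]<.043)]; rr=cv2.minAreaRect(q[:,:2].astype(np.float32)); print(n,k,rr)
            for lo,hi in((.044,.06),(.06,.09),(.09,.13)):
                t=p[(p[:,2]>lo)&(p[:,2]<hi)]
                print(lo,len(t),t.mean(0).round(4),t.min(0).round(3),t.max(0).round(3))
```

```text
scene spring 391 z max [0.049 0.069 0.071]
 top (0.4638824164867401, -0.275484174489975) 0.020170031115412712 all [ 0.444 -0.294] [ 0.484 -0.256]
scene short 164 z max [0.026 0.034 0.035]
 top (0.6301548480987549, -0.34005871415138245) 0.01575879007577896 all [ 0.615 -0.355] [ 0.646 -0.325]
scene housing ((0.5249132513999939, 0.10155701637268066), (0.12677791714668274, 0.16629773378372192), 66.12672424316406)
0.044 571 [0.5238 0.1014 0.0495] [0.44  0.04  0.044] [0.598 0.172 0.058]
0.06 79 [0.5221 0.1023 0.0741] [0.505 0.092 0.064] [0.532 0.119 0.089]
0.09 112 [0.521  0.1031 0.1016] [0.504 0.091 0.09 ] [0.531 0.118 0.118]
side spring 744 z max [0.048 0.07  0.072]
 top (0.46206533908843994, -0.27584540843963623) 0.020010454580187798 all [ 0.443 -0.296] [ 0.482 -0.256]
side housing ((0.5230606198310852, 0.10078033804893494), (0.1294899582862854, 0.16639353334903717), 65.17047882080078)
0.044 620 [0.5153 0.0957 0.0495] [0.439 0.035 0.044] [0.596 0.171 0.06 ]
0.06 89 [0.5156 0.0997 0.0742] [0.503 0.09  0.061] [0.53  0.116 0.085]
0.09 125 [0.5153 0.0999 0.1017] [0.503 0.09  0.091] [0.529 0.114 0.119]
```

```bash
cat >> h.py <<'E'
from scipy.spatial.transform import Rotation as Ro
def tool():
    o=r.get_obs(); return np.array(o['tcp_pos']),Ro.from_rotvec(o['orientation']).as_matrix(),o
def todo(target):
    p,R,o=tool(); return R.T@(np.array(target)-p)
E
python3 - <<'E'
from h import *
p,R,o=tool(); f=grab('wrist'); T=f['world_from_camera']
print(R.round(3)); print('cam in tool',(R.T@(T[:3,3]-p)).round(4),'\n',(R.T@T[:3,:3]).round(3),f['K'])
off=R@(R.T@(T[:3,3]-p))
print('cam over spring:',todo(np.array([.463,-.2755,.25])-[off[0],off[1],0]))
print('yaw',np.degrees(np.arctan2(R[1,0],R[0,0])))
w=world(dict(np.load('scene.npz')))
for uv in((287,190),(287,163)): print(uv,w[uv[1],uv[0]])
E
```

```text
[[ 0.903  0.43  -0.001]
 [ 0.43  -0.903  0.001]
 [-0.    -0.002 -1.   ]]
cam in tool [ 0.0842 -0.0013 -0.1222] 
 [[-0.001 -0.945 -0.328]
 [ 1.    -0.001  0.001]
 [-0.001 -0.328  0.945]] [[281.86863878   0.         256.18302312]
 [  0.         281.86863878 193.34712749]
 [  0.           0.           1.        ]]
cam over spring: [ 2.15152010e-01 -2.25547967e-01 -1.47009589e-04]
yaw 25.486379695460563
(287, 190) [0.59959598 0.06800734 0.03761181]
(287, 163) [0.53844891 0.09470538 0.05269591]
```

>>> arm_command([
  {"x": 0.0239,"y": -0.0251,"z": 0.0144},
  {"x": 0.0239,"y": -0.0251,"z": 0.0144},
  {"x": 0.0239,"y": -0.0251,"z": 0.0144},
  {"x": 0.0239,"y": -0.0251,"z": 0.0144},
  {"x": 0.0239,"y": -0.0251,"z": 0.0144},
  {"x": 0.0239,"y": -0.0251,"z": 0.0144},
  {"x": 0.0239,"y": -0.0251,"z": 0.0144},
  {"x": 0.0239,"y": -0.0251,"z": 0.0144},
  {"x": 0.0239,"y": -0.0251,"z": 0.0144},
  {"x": 0},
])

```text
validation failed for argument at $.ro...
```

Run:
```python
from h import *
f=grab('wrist'); np.savez('w1',**f); T=f['world_from_camera'];K=f['K']
print(r.get_obs()['tcp_pos'],r.get_obs()['contact_force'],T[:3,3])
P=np.array([.463,-.2755,.038,1]); c=np.linalg.inv(T)@P; u=(K@c[:3]/c[2])[:2]; print(u)
a,b=(u-50).astype(int); im=f['frame'][max(b,0):b+100,max(a,0):a+100,::-1]
cv2.imwrite('pics/w1.png',cv2.resize(cv2.convertScaleAbs(im,alpha=1.6),None,fx=6,fy=6,interpolation=cv2.INTER_CUBIC)); print(a,b)
```

```text
[ 0.29027437 -0.60902872  0.24968935] [ 0.2035519  -0.49082027 -0.2808146 ] [ 0.36580208 -0.5716268   0.37172833]
[  -3.79639421 -166.86418534]
-53 -216
```

View pics/w1.png

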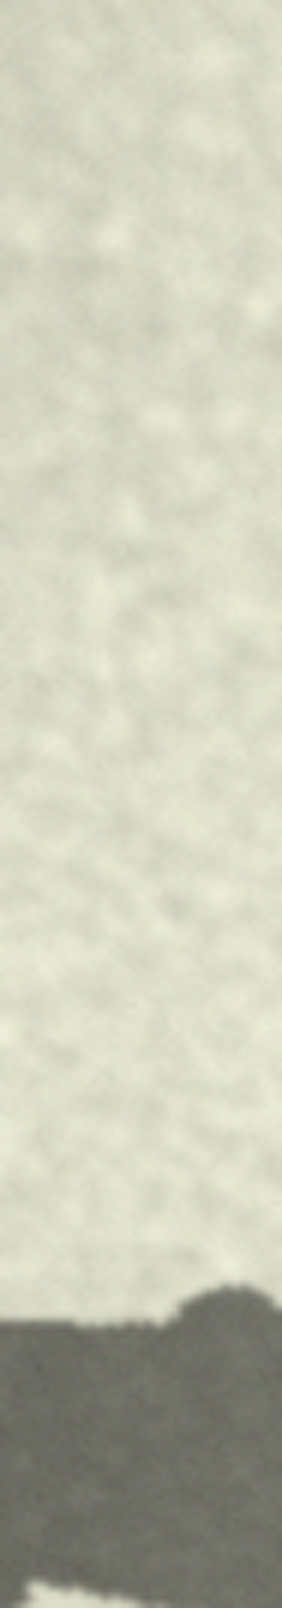

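The move call was refused because its rows lacked some fields. The picture only shows bare table and the gripper. I'll send full rows.

>>> arm_command([
  {"fingers": 1,"x": 0.0239,"y": -0.0251,"z": 0.0144,"ax": 0,"ay": 0,"az": 0},
  {"fingers": 1,"x": 0.0239,"y": -0.0251,"z": 0.0144,"ax": 0,"ay": 0,"az": 0},
  {"fingers": 1,"x": 0.0239,"y": -0.0251,"z": 0.0144,"ax": 0,"ay": 0,"az": 0},
  {"fingers": 1,"x": 0.0239,"y": -0.0251,"z": 0.0144,"ax": 0,"ay": 0,"az": 0},
  {"fingers": 1,"x": 0.0239,"y": -0.0251,"z": 0.0144,"ax": 0,"ay": 0,"az": 0},
  {"fingers": 1,"x": 0.0239,"y": -0.0251,"z": 0.0144,"ax": 0,"ay": 0,"az": 0},
  {"fingers": 1,"x": 0.0239,"y": -0.0251,"z": 0.0144,"ax": 0,"ay": 0,"az": 0},
  {"fingers": 1,"x": 0.0239,"y": -0.0251,"z": 0.0144,"ax": 0,"ay": 0,"az": 0},
  {"fingers": 1,"x": 0.0239,"y": -0.0251,"z": 0.0144,"ax": 0,"ay": 0,"az": 0},
  {"fingers": 1,"x": 0,"y": 0,"z": 0,"ax": 0,"ay": 0,"az": 0},
])

```text
clock: 1.03
tcp_pos: [0.3885, -0.3049, 0.1182]
orientation: [-3.055, -0.705, 0.003]
contact_force: [-0.2, 0.9, 0.5]
grip_width: 0.0855
gripper_force: 0.0
```

```bash
cat > crop.py <<'E'
from h import *
import sys
def crop(f,P,name,half=45,al=1.6,fx=6):
    T=f['world_from_camera'];K=f['K']
    c=np.linalg.inv(T)@np.r_[P,1]; u=(K@c[:3]/c[2])[:2]
    a,b=np.maximum((u-half).astype(int),0)
    im=f['frame'][b:b+2*half,a:a+2*half,::-1]
    cv2.imwrite('pics/'+name,cv2.resize(cv2.convertScaleAbs(im,alpha=al),None,fx=fx,fy=fx,interpolation=cv2.INTER_CUBIC)); print('crop origin',a,b,'proj',u)
E
python3 - <<'E'
from crop import *
f=grab('wrist'); np.savez('w1',**f); print(f['world_from_camera'][:3,3])
crop(f,[.463,-.2755,.038],'w2.png')
E
```

```text
[ 0.46401981 -0.26743344  0.2404061 ]
crop origin 222 57 proj [267.77942127 102.12659303]
```

View pics/w2.png

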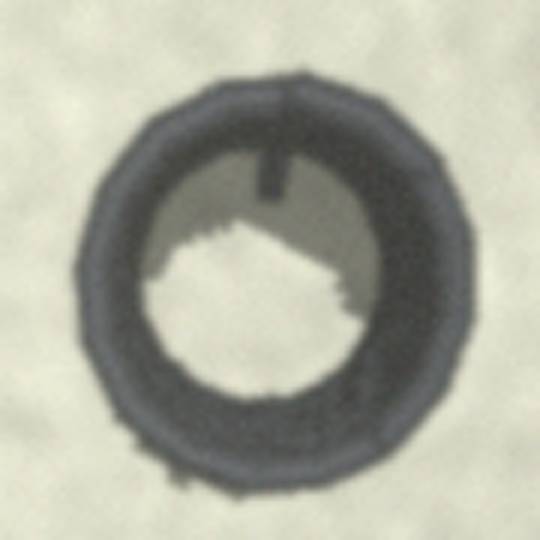

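The view from above shows the bore: tang at crop (272,150)–(272,198), foot bore circle centred (260,274), and top outer circle centred (275,284) with a radius of about 200.

```bash
cat >> h.py <<'E'
def ray(f,uv,z):
    T=f['world_from_camera'];K=f['K']
    d=T[:3,:3]@np.linalg.inv(K)@np.r_[uv,1.]; return T[:3,3]+d*(z-T[2,3])/d[2]
E
python3 - <<'E'
from h import *
f=dict(np.load('w1.npz'))
px=lambda x,y:(222+x/6-.4,57+y/6-.4)
print('top',ray(f,px(275,284),.075), 'r',ray(f,px(473,284),.075)-ray(f,px(78,284),.075))
b=ray(f,px(260,274),.003);t=ray(f,px(272,198),.004);t0=ray(f,px(272,150),.004)
print('foot',b,'tip',t,'root',t0)
# depth based top fit
w=world(f)[57:147,222:312].reshape(-1,3);q=w[(w[:,2]>.07)];print(len(q),cv2.minEnclosingCircle(q[:,:2].astype(np.float32)),q[:,2].max())
for c in(b,): print('ang',[np.degrees(np.arctan2(*(p-c)[[1,0]])) for p in(t,t0)],[np.linalg.norm((p-c)[:2]) for p in (t,t0)])
p,R,o=tool();print('yaw',np.degrees(np.arctan2(R[1,0],R[0,0])),o['joints'].round(3)); print(todo([.463,-.275,.06]))
E
```

```text
top [ 0.4622424  -0.27428383  0.075     ] r [ 0.01611299 -0.03311132  0.        ]
foot [ 0.46173026 -0.27489202  0.003     ] tip [ 0.47091914 -0.27203802  0.004     ] root [ 0.4761554  -0.26940922  0.004     ]
90 ((0.4668499231338501, -0.2796933650970459), 0.01673494279384613) 0.07164223381538956
ang [np.float64(17.254455022619325), np.float64(20.811144504572713)] [np.float64(0.009621891360799231), np.float64(0.015431969887026485)]
yaw 25.876789604552698 [ 0.614  0.367 -0.081  2.086  0.043  0.694 -0.614]
[0.08214336 0.00277947 0.0593495 ]
```

>>> arm_command([
  {"fingers": 1,"x": 0.041,"y": 0.001,"z": 0,"ax": 0,"ay": 0,"az": 0},
  {"fingers": 1,"x": 0.041,"y": 0.001,"z": 0,"ax": 0,"ay": 0,"az": 0},
  {"fingers": 1,"x": 0,"y": 0,"z": 0,"ax": 0,"ay": 0,"az": -7},
  {"fingers": 1,"x": 0,"y": 0,"z": 0,"ax": 0,"ay": 0,"az": -7},
  {"fingers": 1,"x": 0,"y": 0,"z": 0,"ax": 0,"ay": 0,"az": -7},
  {"fingers": 1,"x": 0,"y": 0,"z": 0,"ax": 0,"ay": 0,"az": -7},
  {"fingers": 1,"x": 0,"y": 0,"z": 0,"ax": 0,"ay": 0,"az": -7},
  {"fingers": 1,"x": 0,"y": 0,"z": 0,"ax": 0,"ay": 0,"az": -7},
  {"fingers": 1,"x": 0,"y": 0,"z": 0,"ax": 0,"ay": 0,"az": -7},
  {"fingers": 1,"x": 0,"y": 0,"z": 0,"ax": 0,"ay": 0,"az": -7},
])

```text
clock: 1.92
tcp_pos: [0.4621, -0.2811, 0.1211]
orientation: [2.375, 2.055, -0.001]
contact_force: [0.3, -0.9, -0.0]
grip_width: 0.0849
gripper_force: 0.0
```

>>> arm_command([
  {"fingers": 1,"x": 0,"y": 0,"z": 0,"ax": 0,"ay": 0,"az": -7},
  {"fingers": 1,"x": 0,"y": 0,"z": 0,"ax": 0,"ay": 0,"az": -7},
  {"fingers": 1,"x": 0,"y": 0,"z": 0,"ax": 0,"ay": 0,"az": -7},
  {"fingers": 1,"x": 0,"y": 0,"z": 0,"ax": 0,"ay": 0,"az": -7},
  {"fingers": 1,"x": 0,"y": 0,"z": 0,"ax": 0,"ay": 0,"az": -7},
  {"fingers": 1,"x": 0,"y": 0,"z": 0,"ax": 0,"ay": 0,"az": 0},
])

```text
clock: 2.42
tcp_pos: [0.462, -0.2811, 0.1209]
orientation: [1.651, 2.672, -0.001]
contact_force: [-0.6, 0.2, 0.1]
grip_width: 0.0856
gripper_force: 0.0
```

Run:
```python
from h import *
p,R,o=tool();print(p,R.round(4),'yaw',np.degrees(np.arctan2(R[1,0],R[0,0])),o['joints'].round(3),o['contact_force']); print(todo([.4625,-.2745,.062]))
```

```text
[ 0.46199415 -0.28109019  0.12093762] [[-4.478e-01  8.942e-01  3.000e-04]
 [ 8.942e-01  4.478e-01 -6.000e-04]
 [-7.000e-04  0.000e+00 -1.000e+00]] yaw 116.60022107336778 [ 0.801  0.463 -0.463  1.964  0.289  0.778  0.636] [-0.62054466  0.23777155  0.10817458]
[0.0057068  0.00340241 0.05893374]
```

>>> arm_command([
  {"fingers": 1,"x": 0.0057,"y": 0.0034,"z": 0,"ax": 0,"ay": 0,"az": 0},
  {"fingers": 1,"x": 0,"y": 0,"z": 0.02,"ax": 0,"ay": 0,"az": 0},
  {"fingers": 1,"x": 0,"y": 0,"z": 0.02,"ax": 0,"ay": 0,"az": 0},
  {"fingers": 1,"x": 0,"y": 0,"z": 0.019,"ax": 0,"ay": 0,"az": 0},
  {"fingers": 1,"x": 0,"y": 0,"z": 0,"ax": 0,"ay": 0,"az": 0},
])

```text
clock: 2.83
tcp_pos: [0.4607, -0.2719, 0.0589]
orientation: [-1.655, -2.664, 0.001]
contact_force: [-0.2, 0.2, -0.9]
grip_width: 0.0855
gripper_force: 0.0
```

Run:
```python
from h import *
p,R,o=tool();print(p,o['contact_force']); print(todo([.4625,-.2745,.062]))
```

```text
[ 0.46068896 -0.27185704  0.05890287] [-0.17668649  0.20826593 -0.87741695]
[-0.00315903  0.00044301 -0.00311152]
```

>>> arm_command([
  {"fingers": 1,"x": -0.003,"y": 0.0004,"z": -0.003,"ax": 0,"ay": 0,"az": 0},
  {"fingers": 1,"x": 0,"y": 0,"z": 0,"ax": 0,"ay": 0,"az": 0},
  {"fingers": 0.3,"x": 0,"y": 0,"z": 0,"ax": 0,"ay": 0,"az": 0},
  {"fingers": 0.3,"x": 0,"y": 0,"z": 0,"ax": 0,"ay": 0,"az": 0},
  {"fingers": 0.1,"x": 0,"y": 0,"z": 0,"ax": 0,"ay": 0,"az": 0},
  {"fingers": 0.1,"x": 0,"y": 0,"z": 0,"ax": 0,"ay": 0,"az": 0},
  {"fingers": -1,"x": 0,"y": 0,"z": 0,"ax": 0,"ay": 0,"az": 0},
  {"fingers": -1,"x": 0,"y": 0,"z": 0,"ax": 0,"ay": 0,"az": 0},
  {"fingers": -1,"x": 0,"y": 0,"z": 0,"ax": 0,"ay": 0,"az": 0},
  {"fingers": -1,"x": 0,"y": 0,"z": 0,"ax": 0,"ay": 0,"az": 0},
], grip_force=25)

```text
clock: 3.67
tcp_pos: [0.4645, -0.2754, 0.0648]
orientation: [1.654, 2.671, -0.0]
contact_force: [-0.9, -0.6, 1.5]
grip_width: 0.0393
gripper_force: 27.7
```

Run:
```python
from h import *
p,R,o=tool();print(p,o['contact_force'],o['grip_width'],o['gripper_force']); print(todo([.4625,-.2745,.062]))
```

```text
[ 0.46450408 -0.2753769   0.06478005] [-0.85107796 -0.56448599  1.49226207] 0.039327304594613206 27.703429386019707
[ 0.00167874 -0.00140287  0.00277989]
```

>>> arm_command([
  {"fingers": -1,"x": 0,"y": 0,"z": -0.015,"ax": 0,"ay": 0,"az": 0},
  {"fingers": -1,"x": 0,"y": 0,"z": -0.03,"ax": 0,"ay": 0,"az": 0},
  {"fingers": -1,"x": 0,"y": 0,"z": -0.03,"ax": 0,"ay": 0,"az": 0},
  {"fingers": -1,"x": 0,"y": 0,"z": -0.03,"ax": 0,"ay": 0,"az": 0},
  {"fingers": -1,"x": 0,"y": 0,"z": -0.03,"ax": 0,"ay": 0,"az": 0},
  {"fingers": -1,"x": 0,"y": 0,"z": 0,"ax": 0,"ay": 0,"az": 6.4},
  {"fingers": -1,"x": 0,"y": 0,"z": 0,"ax": 0,"ay": 0,"az": 6.4},
  {"fingers": -1,"x": 0,"y": 0,"z": 0,"ax": 0,"ay": 0,"az": 6.4},
  {"fingers": -1,"x": 0,"y": 0,"z": 0,"ax": 0,"ay": 0,"az": 6.4},
  {"fingers": -1,"x": 0,"y": 0,"z": 0,"ax": 0,"ay": 0,"az": 6.4},
])

```text
clock: 4.5
tcp_pos: [0.4642, -0.2751, 0.1994]
orientation: [-2.331, -2.105, 0.0]
contact_force: [0.3, -1.0, -1.6]
grip_width: 0.0395
gripper_force: 27.6
```

>>> arm_command([
  {"fingers": -1,"x": 0,"y": 0,"z": 0,"ax": 0,"ay": 0,"az": 6.4},
  {"fingers": -1,"x": 0,"y": 0,"z": 0,"ax": 0,"ay": 0,"az": 6.2},
  {"fingers": -1,"x": 0,"y": 0,"z": 0,"ax": 0,"ay": 0,"az": 0},
])

```text
clock: 4.75
tcp_pos: [0.4643, -0.275, 0.1994]
orientation: [-2.546, -1.839, 0.001]
contact_force: [-0.6, 0.2, -1.1]
grip_width: 0.0392
gripper_force: 27.6
```

Run:
```python
from h import *
p,R,o=tool();print(p,o['contact_force'],o['grip_width'],o['joints'].round(2),'yaw',np.degrees(np.arctan2(R[1,0],R[0,0]))); print(todo([.612,-.03,.2]))
```

```text
[ 0.46428393 -0.27497943  0.19940025] [-0.56837015  0.17133988 -1.0844482 ] 0.039234991184636726 [ 0.71  0.34 -0.35  1.91  0.14  0.92 -0.03] yaw 71.68357211511918
[ 0.2789896   0.06324331 -0.00063486]
```

8 rows of x 0.0349, y 0.0079.

>>> arm_command([
  {"fingers": -1,"x": 0.0349,"y": 0.0079,"z": 0,"ax": 0,"ay": 0,"az": 0},
  {"fingers": -1,"x": 0.0349,"y": 0.0079,"z": 0,"ax": 0,"ay": 0,"az": 0},
  {"fingers": -1,"x": 0.0349,"y": 0.0079,"z": 0,"ax": 0,"ay": 0,"az": 0},
  {"fingers": -1,"x": 0.0349,"y": 0.0079,"z": 0,"ax": 0,"ay": 0,"az": 0},
  {"fingers": -1,"x": 0.0349,"y": 0.0079,"z": 0,"ax": 0,"ay": 0,"az": 0},
  {"fingers": -1,"x": 0.0349,"y": 0.0079,"z": 0,"ax": 0,"ay": 0,"az": 0},
  {"fingers": -1,"x": 0.0349,"y": 0.0079,"z": 0,"ax": 0,"ay": 0,"az": 0},
  {"fingers": -1,"x": 0.0349,"y": 0.0079,"z": 0,"ax": 0,"ay": 0,"az": 0},
  {"fingers": -1,"x": 0,"y": 0,"z": 0,"ax": 0,"ay": 0,"az": 0},
  {"fingers": -1,"x": 0,"y": 0,"z": 0,"ax": 0,"ay": 0,"az": 0},
])

```text
clock: 5.58
tcp_pos: [0.6119, -0.0263, 0.1993]
orientation: [-2.535, -1.853, -0.001]
contact_force: [-0.2, -1.1, -1.0]
grip_width: 0.0401
gripper_force: 27.6
```

Run:
```python
from crop import *
f=grab('wrist'); np.savez('w2',**f); p,R,o=tool(); print(p,R.round(3)[0],o['grip_width'])
crop(f,[.5195,.1025,.085],'w3.png',half=40,fx=8,al=1.5)
```

```text
[ 0.61118779 -0.02891657  0.19914524] [ 0.307  0.952 -0.001] 0.03963181511240635
crop origin 55 42 proj [95.31301278 82.8728964 ]
```

View pics/w3.png

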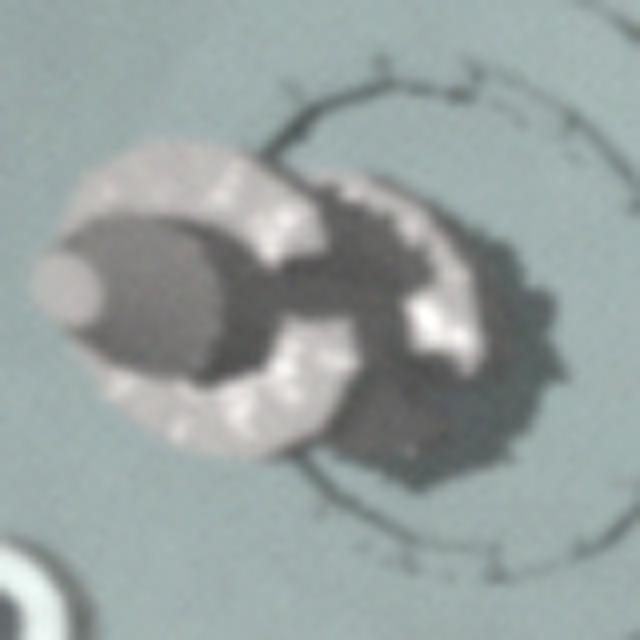

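The rod is seen from the slot side: tip at crop (68,288), upper collar centred about (210,300) with its slot mouth at (338,292). On the lower collar, the lit part ends at (410,345)–(480,370), and the slot or shadow lies below that. I'll brighten the dark area.

Run:
```python
from h import *
f=dict(np.load('w2.npz'))
im=f['frame'][42+38:42+64,55+35:55+75,::-1].astype(float)
im=np.clip((im/im.max())**.5*1.3-.35,0,1)*255
cv2.imwrite('pics/w4.png',cv2.resize(im.astype(np.uint8),None,fx=16,fy=16,interpolation=cv2.INTER_CUBIC))
px=lambda x,y:(55+x/8-.45,42+y/8-.45)
hx=lambda p,c:np.degrees(np.arctan2(p[1]-c[1],p[0]-c[0]))
tip=ray(f,px(68,288),.118); pts=np.array([ray(f,px(*q),.098)[:2] for q in((62,240),(100,180),(180,140),(265,158),(322,215),(358,350),(300,445),(235,460),(150,425),(325,250),(355,335))])
A=np.c_[2*pts,np.ones(len(pts))];s=np.linalg.lstsq(A,(pts**2).sum(1),rcond=None)[0];c=s[:2];print('tip',tip,'c',c,'r',np.sqrt(s[2]+c@c))
for q in((325,250),(355,335),(338,292)): print(q,hx(ray(f,px(*q),.098),c),np.linalg.norm(ray(f,px(*q),.098)[:2]-c))
for q in((410,345),(480,370)): print(q,hx(ray(f,px(*q),.074),c),np.linalg.norm(ray(f,px(*q),.074)[:2]-c))
```

```text
tip [0.51685332 0.10545805 0.118     ] c [0.51693084 0.10530893] r 0.013436606637252385
(325, 250) 3.6240385678916622 0.012242341831835089
(355, 335) -29.996589167549047 0.013120805198984654
(338, 292) -13.423914109750413 0.011965243308882493
(410, 345) -43.786912252692524 0.006452100595113237
(480, 370) -40.322509452074605 0.013625756028170528
```

View pics/w4.png

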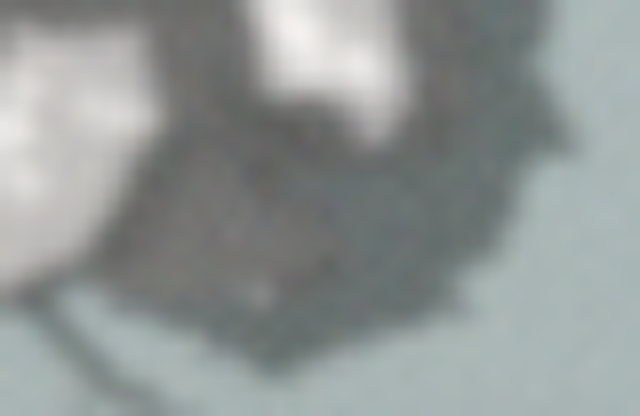

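Run:
```python
from h import *
f=dict(np.load('w2.npz'));c=np.array([.5169,.1054])
for q in((250,100),(380,145),(400,110),(240,160),(340,235),(335,265)):
    p=ray(f,(90+q[0]/16-.47,80+q[1]/16-.47),.074)[:2]-c; a=np.radians(-60); print(q,np.degrees(np.arctan2(p[1],p[0])).round(1),(np.linalg.norm(p)*1e3).round(1))
p,R,o=tool(); w=world(f); T=f['world_from_camera']
# held spring in wrist image
c1=np.linalg.inv(T)@np.r_[p+[0,0,.012],1];print((f['K']@c1[:3]/c1[2])[:2], 'yaw',np.degrees(np.arctan2(R[1,0],R[0,0])))
cv2.imwrite('pics/w5.png',cv2.convertScaleAbs(f['frame'][:,:,::-1],alpha=1.4))
```

```text
(250, 100) -53.7 6.4
(380, 145) -45.0 12.9
(400, 110) -36.1 13.5
(240, 160) -75.7 7.8
(340, 235) -67.6 13.5
(335, 265) -72.9 14.3
[259.23751972 292.41236683] yaw 72.12970945663866
```

View pics/w5.png

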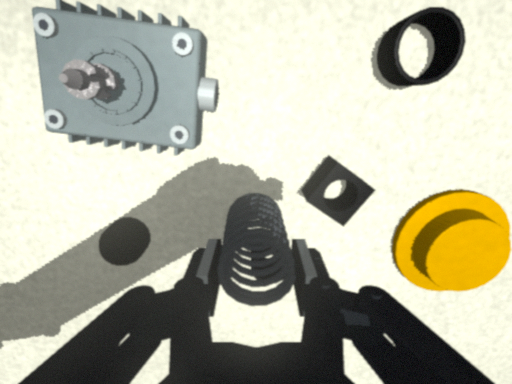

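The picture shows the housing at upper left, and the spring held between the fingers: top ring spanning columns 219–296 with its bottom edge at row 304, and foot far edge at row 194.

Run:
```python
from h import *
f=dict(np.load('w2.npz'));K=f['K'];T=f['world_from_camera'];p,R,o=tool()
R0=R
g=cv2.cvtColor(f['frame'],cv2.COLOR_RGB2GRAY)
for c in(246,250,254,258,262): print(c,'dark rows',[int(x) for x in np.where(g[180:330,c]<90)[0]+180][:3],[int(x) for x in np.where(g[180:315,c]<90)[0]+180][-2:])
for rr in(205,210,215): 
    x=np.where(g[rr,200:310]<90)[0]+200; print('row',rr,x.min(),x.max())
t=np.linspace(0,6.28,100)
def ring(dx,dy,zt,rad):
    P=p+(R@np.array([dx+rad*np.cos(t),dy+rad*np.sin(t),zt+0*t]).reshape(3,-1)).T
    c=(P-T[:3,3])@T[:3,:3]; u=c@K.T; u=u[:,:2]/u[:,2:]; return u.min(0).round(1),u.max(0).round(1)
for dx in(-.002,0,.002): print(dx,'top',ring(dx,0,-.011,.02),'foot',ring(dx,0,.065,.02))
```

```text
246 dark rows [194, 195, 196] [302, 303]
250 dark rows [193, 194, 195] [303, 304]
254 dark rows [193, 194, 195] [303, 304]
258 dark rows [193, 194, 195] [303, 304]
262 dark rows [194, 195, 196] [303, 304]
row 205 230 276
row 210 227 279
row 215 226 280
-0.002 top (array([217.3, 258.1]), array([301.1, 327.5])) foot (array([230.8, 199.8]), array([285.4, 249.4]))
0 top (array([217.2, 254.3]), array([301.3, 324.3])) foot (array([230.7, 197.2]), array([285.5, 247. ]))
0.002 top (array([217. , 250.4]), array([301.5, 321.1])) foot (array([230.6, 194.5]), array([285.6, 244.7]))
```

```bash
cat > ax.py <<'E'
from h import *
from scipy.optimize import least_squares
def fit(n,save=None,show=True):
    f=grab(n,save); w=world(f); p,R,o=tool()
    t=(w-p)@R            # tool coords
    m=np.isfinite(t[...,0])&(np.hypot(t[...,0],t[...,1])<.03)&(t[...,2]>.021)&(t[...,2]<.085)
    q=t[m]
    s=least_squares(lambda v:np.hypot(q[:,0]-v[0]-v[2]*(q[:,2]-.02),q[:,1]-v[1]-v[3]*(q[:,2]-.02))-.0195,[0,0,0,0],loss='soft_l1',f_scale=.001).x
    at=lambda z:(s[:2]+s[2:]*(z-.02))*1e3
    print(n,len(q),'axis mm at z20',at(.02).round(1),'z65',at(.065).round(1),'zrange',np.percentile(q[:,2],[1,99]).round(4))
    return f,w
E
python3 - <<'E'
from ax import *
for n in('scene','side','wrist'):
    f,w=fit(n)
    if n!='wrist':
        for lo,hi,rad in((.089,.1,.014),(.066,.076,.014)):
            m=(np.hypot(w[...,0]-.518,w[...,1]-.104)<.02)&(w[...,2]>lo)&(w[...,2]<hi);q=w[m]
            print(' rod',lo,len(q),q.mean(0).round(4),cv2.minEnclosingCircle(q[:,:2].astype(np.float32)))
        m=(np.hypot(w[...,0]-.518,w[...,1]-.104)<.02)&(w[...,2]>.113);print(' tip',w[m].mean(0).round(4))
print(tool()[0])
E
```

```text
scene 200 axis mm at z20 [ 2.4 -1.3] z65 [ 2.7 -2.3] zrange [0.0222 0.0646]
 rod 0.089 68 [0.5215 0.1028 0.0964] ((0.5178878903388977, 0.1052236557006836), 0.014806004241108894)
 rod 0.066 62 [0.5223 0.1023 0.0727] ((0.5182258486747742, 0.10268756002187729), 0.01495677512139082)
 tip [0.5187 0.1042 0.1159]
side 320 axis mm at z20 [ 1.5 -0.6] z65 [ 0.9 -2. ] zrange [0.0215 0.0635]
 rod 0.089 75 [0.5151 0.0994 0.0965] ((0.5174376368522644, 0.10326799750328064), 0.014664459973573685)
 rod 0.066 69 [0.5153 0.0997 0.0727] ((0.5160202980041504, 0.1037210077047348), 0.01513895858079195)
 tip [0.5162 0.1027 0.1164]
wrist 2589 axis mm at z20 [ 3.  -1.4] z65 [ 0.6 -2.9] zrange [0.0212 0.0643]
[ 0.61074401 -0.031499    0.19941869]
```

>>> arm_command([
  {"fingers": -1,"x": 0,"y": 0,"z": 0,"ax": 0,"ay": 0,"az": -5.7},
  {"fingers": -1,"x": 0,"y": 0,"z": 0,"ax": 0,"ay": 0,"az": -5.6},
  {"fingers": -1,"x": 0,"y": 0,"z": 0,"ax": -1.5,"ay": 0,"az": 0},
  {"fingers": -1,"x": 0,"y": 0,"z": 0,"ax": 0,"ay": 0,"az": 0},
  {"fingers": -1,"x": 0,"y": 0,"z": 0,"ax": 0,"ay": 0,"az": 0},
])

```text
clock: 6.2
tcp_pos: [0.6108, -0.031, 0.1998]
orientation: [2.337, 2.07, 0.026]
contact_force: [-0.7, 1.1, -0.5]
grip_width: 0.0392
gripper_force: 27.6
```

```bash
cat >> h.py <<'E'
def avg(n=4):
    P=[]
    for i in range(n): r.grab_frame('side'); P.append(np.r_[tool()[0],r.get_obs()['contact_force']])
    return np.array(P)
E
python3 - <<'E'
from h import *
P=avg(5);print(P.round(4));p=P[:,:3].mean(0);_,R,o=tool()
print('yaw',np.degrees(np.arctan2(R[1,0],R[0,0])),R[:,2].round(3),o['joints'].round(2))
foot=p+R@[.0015,-.0023,.065]; d=np.array([.5175,.1038,.135])-foot; print('foot',foot,'move tool',R.T@d,'world',d)
E
```

```text
[[ 0.611  -0.0307  0.1998 -0.4412  0.6307 -0.5038]
 [ 0.6112 -0.0304  0.1998 -0.0029  0.2864 -1.1708]
 [ 0.6113 -0.0302  0.1998  0.3142 -0.5794 -0.5596]
 [ 0.6114 -0.03    0.1998  0.2684 -0.5551 -0.1807]
 [ 0.6115 -0.0298  0.1997 -0.3904 -0.3025  0.6149]]
yaw 83.16143381477416 [ 0.026 -0.003 -1.   ] [ 0.3   0.45 -0.46  1.76  0.25  0.96 -0.38]
foot [ 0.61087882 -0.02865381  0.13475553] move tool [ 0.12039262 -0.10844249 -0.00308523] world [-0.09337882  0.13245381  0.00024447]
```

>>> arm_command([
  {"fingers": -1,"x": 0.02,"y": -0.018,"z": -0.0005,"ax": 0,"ay": 0,"az": 0},
  {"fingers": -1,"x": 0.02,"y": -0.018,"z": -0.0005,"ax": 0,"ay": 0,"az": 0},
  {"fingers": -1,"x": 0.02,"y": -0.018,"z": -0.0005,"ax": 0,"ay": 0,"az": 0},
  {"fingers": -1,"x": 0.02,"y": -0.018,"z": -0.0005,"ax": 0,"ay": 0,"az": 0},
  {"fingers": -1,"x": 0.02,"y": -0.018,"z": -0.0005,"ax": 0,"ay": 0,"az": 0},
  {"fingers": -1,"x": 0.013,"y": -0.012,"z": -0.0005,"ax": 0,"ay": 0,"az": 0},
  {"fingers": -1,"x": 0.0074,"y": -0.0064,"z": 0,"ax": 0,"ay": 0,"az": 0},
  {"fingers": -1,"x": 0,"y": 0,"z": 0,"ax": 0,"ay": 0,"az": 0},
  {"fingers": -1,"x": 0,"y": 0,"z": 0,"ax": 0,"ay": 0,"az": 0},
  {"fingers": -1,"x": 0,"y": 0,"z": 0,"ax": 0,"ay": 0,"az": 0},
])

```text
clock: 7.28
tcp_pos: [0.5189, 0.1014, 0.1998]
orientation: [2.336, 2.07, 0.027]
contact_force: [0.1, -0.3, -1.6]
grip_width: 0.0394
gripper_force: 27.6
```

Run:
```python
from ax import *
P=avg(6);print(P[:,:3].round(4))
F={}
for n in('scene','side','wrist'): F[n],_=fit(n)
p,R,o=tool();print(p,R.T@np.array([0,0,-1]).round(3)); 
for v in([1.5,-2.3],[2.5,-2],[1,-1]): print('move tool',(R.T@(np.array([.5175,.1038,0])-p))[:2]*1e3-v)
a=[cv2.resize(F[n]['frame'][y:y+100,x:x+100,::-1],(390,390),interpolation=cv2.INTER_CUBIC) for n,x,y in(('scene',240,70),('side',135,110))]
cv2.imwrite('pics/o1.png',cv2.convertScaleAbs(np.hstack(a),alpha=1.6))
```

```text
[[0.5189 0.1013 0.1998]
 [0.5188 0.1014 0.1997]
 [0.5187 0.1016 0.1997]
 [0.5185 0.1018 0.1997]
 [0.5184 0.102  0.1997]
 [0.5183 0.1022 0.1998]]
scene 216 axis mm at z20 [ 1.6 -0. ] z65 [ 0.9 -1.5] zrange [0.0213 0.0659]
side 287 axis mm at z20 [ 1.4 -1.6] z65 [-1.  -0.8] zrange [0.0212 0.0835]
wrist 2565 axis mm at z20 [ 2.8 -1. ] z65 [ 0.5 -2.7] zrange [0.0212 0.0641]
[0.51809689 0.10264363 0.19981479] [ 2.63506381e-05 -2.61029716e-02  9.99659259e-01]
move tool [-0.41764232 -3.64580593]
move tool [-1.41764232 -3.94580593]
move tool [ 0.08235768 -4.94580593]
```

View pics/o1.png

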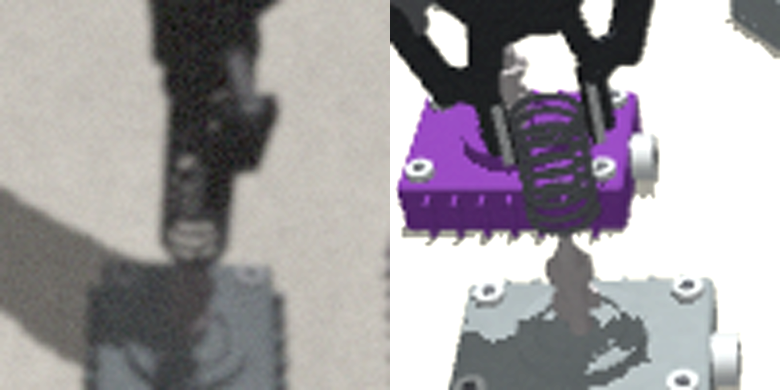

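The scene (left) and side (right) crops both show the spring foot sitting centrally above the grey rod, at (193,250) over the rod and (562,225) over the tip at (566,245). I'll make a slight correction, then descend to just above the upper collar.

>>> arm_command([
  {"fingers": -1,"x": 0,"y": -0.0006,"z": 0,"ax": 0,"ay": 1.2,"az": 0},
  {"fingers": -1,"x": 0,"y": 0,"z": 0,"ax": 0,"ay": 0,"az": 0},
  {"fingers": -1,"x": -0.0001,"y": -0.00016,"z": 0.006,"ax": 0,"ay": 0,"az": 0},
  {"fingers": -1,"x": -0.0001,"y": -0.00016,"z": 0.006,"ax": 0,"ay": 0,"az": 0},
  {"fingers": -1,"x": -0.0001,"y": -0.00016,"z": 0.006,"ax": 0,"ay": 0,"az": 0},
  {"fingers": -1,"x": -0.0001,"y": -0.00016,"z": 0.006,"ax": 0,"ay": 0,"az": 0},
  {"fingers": -1,"x": 0,"y": 0,"z": 0,"ax": 0,"ay": 0,"az": 0},
  {"fingers": -1,"x": 0,"y": 0,"z": 0,"ax": 0,"ay": 0,"az": 0},
])

```text
clock: 8.4
tcp_pos: [0.517, 0.1031, 0.1752]
orientation: [2.345, 2.083, 0.05]
contact_force: [0.5, -0.2, -0.6]
grip_width: 0.0391
gripper_force: 27.6
```

Run:
```python
from ax import *
P=avg(5);print(P.round(4)[[0,2,4]])
p,R,o=tool();p=P[:,:3].mean(0);print('yaw',np.degrees(np.arctan2(R[1,0],R[0,0])),'down',R.T@[0,0,-1]); 
for n in('scene','side','wrist'):
    f,w=fit(n)
```

```text
[[ 0.5173  0.1032  0.1756  0.2225  0.794  -0.1336]
 [ 0.5176  0.1032  0.176   0.0307  0.5797 -1.3248]
 [ 0.5176  0.1031  0.1761  0.3707  0.5319 -1.5853]]
yaw 83.21648889552272 down [-0.02110863 -0.02677032  0.99941872]
scene 245 axis mm at z20 [0.9 2.8] z65 [ 3.  -4.9] zrange [0.0216 0.0832]
side 354 axis mm at z20 [-1.9 -0.9] z65 [ 3.7 -0.7] zrange [0.0213 0.0831]
wrist 2571 axis mm at z20 [ 2.9 -1.1] z65 [ 0.5 -2.7] zrange [0.0212 0.0644]
```

>>> arm_command([
  {"fingers": -1,"x": -0.0001,"y": -0.0001,"z": 0.004,"ax": 0,"ay": 0,"az": 0},
  {"fingers": -1,"x": -0.0001,"y": -0.0001,"z": 0.004,"ax": 0,"ay": 0,"az": 0},
  {"fingers": -1,"x": -0.0001,"y": -0.0001,"z": 0.004,"ax": 0,"ay": 0,"az": 0},
  {"fingers": -1,"x": 0,"y": 0,"z": 0.002,"ax": 0,"ay": 0,"az": 0},
  {"fingers": -1,"x": 0,"y": 0,"z": 0.002,"ax": 0,"ay": 0,"az": 0},
  {"fingers": -1,"x": 0,"y": 0,"z": 0,"ax": 0,"ay": 0,"az": 0},
  {"fingers": -1,"x": 0,"y": 0,"z": 0,"ax": 0,"ay": 0,"az": 0},
])

```text
clock: 9.38
tcp_pos: [0.5175, 0.1031, 0.1597]
orientation: [2.345, 2.082, 0.052]
contact_force: [-0.4, -0.4, -1.0]
grip_width: 0.0396
gripper_force: 27.6
```

```bash
cat > st.py <<'E'
from h import *
P=avg(5);p,R,o=tool();print(P.mean(0).round(4),P[:,5].round(1),'moment',np.round(o['moment'],3),'yaw',np.degrees(np.arctan2(R[1,0],R[0,0])).round(1),o['clock'])
E
python3 st.py
```

```text
[ 0.5176  0.1031  0.16   -0.2986  0.1292 -0.824 ] [-0.8  0.2 -1.2 -0.5 -1.8] moment [0.016 0.053 0.064] yaw 83.2 9.6333
```

>>> arm_command([
  {"fingers": -1,"x": 0,"y": 0,"z": 0.002,"ax": 0,"ay": 0,"az": 0},
  {"fingers": -1,"x": -0.0001,"y": -0.0001,"z": 0.002,"ax": 0,"ay": 0,"az": 0},
  {"fingers": -1,"x": 0,"y": 0,"z": 0,"ax": 0,"ay": 0,"az": 0},
  {"fingers": -1,"x": 0,"y": 0,"z": 0,"ax": 0,"ay": 0,"az": 0},
])

```text
clock: 9.97
tcp_pos: [0.5174, 0.103, 0.1556]
orientation: [2.345, 2.082, 0.051]
contact_force: [0.8, 0.2, -0.8]
grip_width: 0.0393
gripper_force: 27.6
```

```bash
python3 st.py
```

```text
[ 0.5175  0.103   0.1558 -0.114  -0.3293 -0.8077] [-0.7 -0.1 -1.  -1.5 -0.7] moment [-0.003  0.045 -0.025] yaw 83.2 10.2167
```

>>> arm_command([
  {"fingers": -1,"x": 0,"y": -0.0001,"z": 0.002,"ax": 0,"ay": 0,"az": 0},
  {"fingers": -1,"x": -0.0001,"y": 0,"z": 0.002,"ax": 0,"ay": 0,"az": 0},
  {"fingers": -1,"x": 0,"y": -0.0001,"z": 0.002,"ax": 0,"ay": 0,"az": 0},
  {"fingers": -1,"x": -0.0001,"y": 0,"z": 0.002,"ax": 0,"ay": 0,"az": 0},
  {"fingers": -1,"x": 0,"y": -0.0001,"z": 0.002,"ax": 0,"ay": 0,"az": 0},
  {"fingers": -1,"x": 0,"y": 0,"z": 0,"ax": 0,"ay": 0,"az": 0},
  {"fingers": -1,"x": 0,"y": 0,"z": 0,"ax": 0,"ay": 0,"az": 0},
])

```text
clock: 10.8
tcp_pos: [0.5174, 0.103, 0.1456]
orientation: [2.345, 2.082, 0.051]
contact_force: [1.1, 0.0, -1.7]
grip_width: 0.0396
gripper_force: 27.6
```

```bash
python3 st.py; python3 -c "
from crop import *
f=grab('wrist');np.savez('w3',**f);crop(f,[.5175,.1035,.09],'w6.png',half=50,al=2,fx=6)"
```

```text
[ 0.5176  0.1031  0.1459 -0.2832  0.3231 -0.7853] [-1.5 -0.4 -1.1  0.1 -1.1] moment [-0.064 -0.027 -0.019] yaw 83.2 11.05
crop origin 205 176 proj [255.59835205 226.15308359]
```

>>> arm_command([
  {"fingers": -1,"x": 0,"y": 0,"z": 0,"ax": -0.125,"ay": -0.158,"az": 5.9},
  {"fingers": -1,"x": 0,"y": 0,"z": 0,"ax": -0.125,"ay": -0.158,"az": 5.9},
  {"fingers": -1,"x": 0,"y": 0,"z": 0,"ax": -0.125,"ay": -0.158,"az": 5.9},
  {"fingers": -1,"x": 0,"y": 0,"z": 0,"ax": -0.125,"ay": -0.158,"az": 5.9},
  {"fingers": -1,"x": 0,"y": 0,"z": 0,"ax": -0.125,"ay": -0.158,"az": 5.9},
  {"fingers": -1,"x": 0,"y": 0,"z": 0,"ax": -0.125,"ay": -0.158,"az": 5.9},
  {"fingers": -1,"x": 0,"y": 0,"z": 0,"ax": -0.125,"ay": -0.158,"az": 5.6},
  {"fingers": -1,"x": 0,"y": 0,"z": 0,"ax": 0,"ay": 0,"az": 0},
  {"fingers": -1,"x": 0,"y": 0,"z": 0,"ax": 0,"ay": 0,"az": 0},
  {"fingers": -1,"x": 0,"y": 0,"z": 0,"ax": 0,"ay": 0,"az": 0},
])

```text
clock: 11.93
tcp_pos: [0.5175, 0.1032, 0.1458]
orientation: [2.913, 1.128, 0.045]
contact_force: [-0.2, -0.1, -0.5]
grip_width: 0.0393
gripper_force: 27.6
```

```bash
python3 st.py; python3 -c "
from h import *
p,R,o=tool();print(R.T@[0,0,-1],o['joints'].round(2),R.T@(np.array([.5176,.1031,.1455])-p))"
```

```text
[ 0.5175  0.103   0.1458 -0.0162  0.1448 -1.2012] [-1.9 -1.5 -2.2 -0.  -0.4] moment [ 0.117  0.19  -0.001] yaw 42.2 12.1833
[-0.02050999 -0.02645414  0.9994396 ] [-0.04  0.38 -0.34  2.01  0.2   0.76 -1.34] [1.35468044e-04 7.25277951e-06 3.24484878e-04]
```

>>> arm_command([
  {"fingers": -1,"x": 0,"y": -0.0001,"z": 0.002,"ax": 0,"ay": 0,"az": 0},
  {"fingers": -1,"x": -0.0001,"y": 0,"z": 0.002,"ax": 0,"ay": 0,"az": 0},
  {"fingers": -1,"x": 0,"y": -0.0001,"z": 0.002,"ax": 0,"ay": 0,"az": 0},
  {"fingers": -1,"x": -0.0001,"y": 0,"z": 0.002,"ax": 0,"ay": 0,"az": 0},
  {"fingers": -1,"x": 0,"y": 0,"z": 0.0015,"ax": 0,"ay": 0,"az": 0},
  {"fingers": -1,"x": 0,"y": 0,"z": 0,"ax": 0,"ay": 0,"az": 0},
  {"fingers": -1,"x": 0,"y": 0,"z": 0,"ax": 0,"ay": 0,"az": 0},
])

```text
clock: 12.77
tcp_pos: [0.5177, 0.1031, 0.1365]
orientation: [2.915, 1.124, 0.045]
contact_force: [-1.0, -0.5, 1.9]
grip_width: 0.0392
gripper_force: 27.9
```

```bash
python3 st.py
```

```text
[ 0.5176  0.1031  0.1365 -0.3991  0.4267  2.9079] [2.2 3.1 3.2 3.1 2.9] moment [0.125 0.237 0.01 ] yaw 42.2 13.0167
```

>>> arm_command([
  {"fingers": -1,"x": 0,"y": 0,"z": 0,"ax": -0.04,"ay": -0.05,"az": 2},
  {"fingers": -1,"x": 0,"y": 0,"z": 0,"ax": -0.04,"ay": -0.05,"az": 2},
  {"fingers": -1,"x": 0,"y": 0,"z": 0,"ax": -0.04,"ay": -0.05,"az": 2},
  {"fingers": -1,"x": 0,"y": 0,"z": 0,"ax": 0,"ay": 0,"az": 0},
  {"fingers": -1,"x": 0,"y": 0,"z": 0,"ax": 0,"ay": 0,"az": 0},
])

```text
clock: 13.43
tcp_pos: [0.5172, 0.1029, 0.136]
orientation: [2.968, 0.971, 0.043]
contact_force: [-1.4, 0.1, -1.5]
grip_width: 0.0395
gripper_force: 27.7
```

```bash
python3 st.py
```

```text
[ 0.5173  0.1029  0.1361 -0.8722  0.5489 -0.9771] [-0.5 -0.7 -1.2 -1.1 -1.4] moment [ 0.147  0.222 -0.03 ] yaw 36.2 13.6833
```

The force dropped to zero, so the tang has slipped into the lower slot. I'll descend.

>>> arm_command([
  {"fingers": -1,"x": 0,"y": 0,"z": 0,"ax": -0.03,"ay": -0.04,"az": 1.5},
  {"fingers": -1,"x": 0,"y": -0.0001,"z": 0.002,"ax": 0,"ay": 0,"az": 0},
  {"fingers": -1,"x": -0.0001,"y": 0,"z": 0.002,"ax": 0,"ay": 0,"az": 0},
  {"fingers": -1,"x": 0,"y": -0.0001,"z": 0.002,"ax": 0,"ay": 0,"az": 0},
  {"fingers": -1,"x": 0,"y": 0,"z": 0,"ax": 0,"ay": 0,"az": 0},
  {"fingers": -1,"x": 0,"y": 0,"z": 0,"ax": 0,"ay": 0,"az": 0},
])

```text
clock: 14.18
tcp_pos: [0.5174, 0.103, 0.1301]
orientation: [2.98, 0.93, 0.043]
contact_force: [-0.5, -0.4, -1.6]
grip_width: 0.0397
gripper_force: 27.7
```

```bash
python3 st.py
```

```text
[ 0.5174  0.103   0.1302 -0.7086  0.6273 -1.6727] [-1.8 -2.1 -1.8 -0.8 -1.9] moment [0.115 0.236 0.022] yaw 34.7 14.4333
```

>>> arm_command([
  {"fingers": -1,"x": 0,"y": -0.0001,"z": 0.002,"ax": 0,"ay": 0,"az": 0},
  {"fingers": -1,"x": -0.0001,"y": 0,"z": 0.002,"ax": 0,"ay": 0,"az": 0},
  {"fingers": -1,"x": 0,"y": -0.0001,"z": 0.002,"ax": 0,"ay": 0,"az": 0},
  {"fingers": -1,"x": -0.0001,"y": 0,"z": 0.002,"ax": 0,"ay": 0,"az": 0},
  {"fingers": -1,"x": 0,"y": -0.0001,"z": 0.002,"ax": 0,"ay": 0,"az": 0},
  {"fingers": -1,"x": -0.0001,"y": 0,"z": 0.002,"ax": 0,"ay": 0,"az": 0},
  {"fingers": -1,"x": 0,"y": 0,"z": 0.0015,"ax": 0,"ay": 0,"az": 0},
  {"fingers": -1,"x": 0,"y": 0,"z": 0,"ax": 0,"ay": 0,"az": 0},
  {"fingers": -1,"x": 0,"y": 0,"z": 0,"ax": 0,"ay": 0,"az": 0},
])

```text
clock: 15.18
tcp_pos: [0.5175, 0.1029, 0.1167]
orientation: [2.98, 0.93, 0.043]
contact_force: [-0.1, 1.4, -1.4]
grip_width: 0.0393
gripper_force: 27.6
```

```bash
python3 st.py
```

```text
[ 0.5175  0.103   0.1168 -0.8395  0.4652 -1.4983] [-1.9 -1.6 -0.8 -1.5 -1.7] moment [ 0.084  0.198 -0.014] yaw 34.7 15.4333
```

>>> arm_command([
  {"fingers": -1,"x": 0,"y": 0,"z": 0.001,"ax": 0,"ay": 0,"az": 0},
  {"fingers": -1,"x": 0,"y": -0.0001,"z": 0.001,"ax": 0,"ay": 0,"az": 0},
  {"fingers": -1,"x": 0,"y": 0,"z": 0.0005,"ax": 0,"ay": 0,"az": 0},
  {"fingers": -1,"x": 0,"y": 0,"z": 0,"ax": 0,"ay": 0,"az": 0},
  {"fingers": -1,"x": 0,"y": 0,"z": 0,"ax": 0,"ay": 0,"az": 0},
])

```text
clock: 15.85
tcp_pos: [0.5178, 0.1032, 0.1145]
orientation: [2.98, 0.93, 0.044]
contact_force: [-0.9, 1.3, 2.2]
grip_width: 0.0391
gripper_force: 27.9
```

```bash
python3 st.py
python3 - <<'E'
from h import *
a=grab('scene');b=grab('side')
L=[cv2.resize(F['frame'][y:y+100,x:x+100,::-1],(390,390),interpolation=cv2.INTER_CUBIC) for F,x,y in((a,240,90),(b,135,130))]
cv2.imwrite('pics/o2.png',cv2.convertScaleAbs(np.hstack(L),alpha=1.6))
E
```

```text
[ 0.5178  0.1032  0.1145 -0.8706  0.8079  1.7454] [1.4 1.4 2.3 1.6 2. ] moment [ 0.175  0.221 -0.001] yaw 34.7 16.1
```

View pics/o2.png

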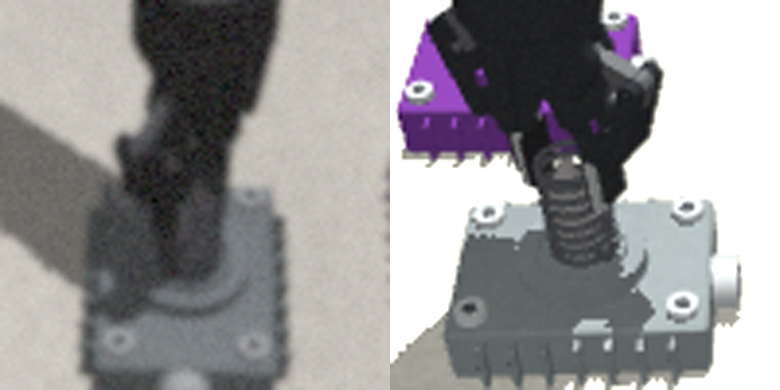

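The foot is seated: side crop shows it inside the rim at about (583,260), and the force of about 3 N came where expected. I'll relieve the push and release.

>>> arm_command([
  {"fingers": -1,"x": 0,"y": 0,"z": -0.0008,"ax": 0,"ay": 0,"az": 0},
  {"fingers": -1,"x": 0,"y": 0,"z": -0.0008,"ax": 0,"ay": 0,"az": 0},
  {"fingers": -1,"x": 0,"y": 0,"z": 0,"ax": 0,"ay": 0,"az": 0},
  {"fingers": 0.1,"x": 0,"y": 0,"z": 0,"ax": 0,"ay": 0,"az": 0},
  {"fingers": 0.1,"x": 0,"y": 0,"z": 0,"ax": 0,"ay": 0,"az": 0},
  {"fingers": 0.3,"x": 0,"y": 0,"z": 0,"ax": 0,"ay": 0,"az": 0},
  {"fingers": 0.6,"x": 0,"y": 0,"z": 0,"ax": 0,"ay": 0,"az": 0},
  {"fingers": 0.6,"x": 0,"y": 0,"z": 0,"ax": 0,"ay": 0,"az": 0},
  {"fingers": 0.6,"x": 0,"y": 0,"z": 0,"ax": 0,"ay": 0,"az": 0},
  {"fingers": 0.6,"x": 0,"y": 0,"z": 0,"ax": 0,"ay": 0,"az": 0},
])

```text
clock: 17.03
tcp_pos: [0.5175, 0.103, 0.1159]
orientation: [2.98, 0.93, 0.043]
contact_force: [0.1, -0.4, 0.2]
grip_width: 0.0681
gripper_force: 0.0
```

>>> arm_command([
  {"fingers": 0.6,"x": 0.0002,"y": 0.0003,"z": -0.01,"ax": 0,"ay": 0,"az": 0},
  {"fingers": 0.6,"x": 0.0002,"y": 0.0003,"z": -0.01,"ax": 0,"ay": 0,"az": 0},
  {"fingers": 0.6,"x": 0.0002,"y": 0.0003,"z": -0.01,"ax": 0,"ay": 0,"az": 0},
  {"fingers": 0.6,"x": 0.0004,"y": 0.0005,"z": -0.02,"ax": 0,"ay": 0,"az": 0},
  {"fingers": 0.6,"x": 0.0004,"y": 0.0005,"z": -0.02,"ax": 0,"ay": 0,"az": 0},
  {"fingers": 0.6,"x": 0.0004,"y": 0.0005,"z": -0.02,"ax": 0,"ay": 0,"az": 0},
  {"fingers": 0.6,"x": -0.04,"y": 0,"z": 0,"ax": 0,"ay": 0,"az": 0},
  {"fingers": 0.6,"x": -0.03,"y": 0,"z": 0,"ax": 0,"ay": 0,"az": 0},
  {"fingers": 0.6,"x": 0,"y": 0,"z": 0,"ax": 0,"ay": 0,"az": 0},
  {"fingers": 0.6,"x": 0,"y": 0,"z": 0,"ax": 0,"ay": 0,"az": 0},
])

```text
clock: 17.87
tcp_pos: [0.4592, 0.0622, 0.2057]
orientation: [2.98, 0.928, 0.045]
contact_force: [-0.3, 0.1, 0.1]
grip_width: 0.0686
gripper_force: 0.0
```

Run:
```python
from h import *
f=grab('wrist');b=grab('side');p,R,o=tool();print(p,o['contact_force'],o['clock'])
for n,F in(('wrist',f),('side',b),('scene',grab('scene'))):
    w=world(F);m=(np.hypot(w[...,0]-.5175,w[...,1]-.1035)<.026)&(w[...,2]>.06)&(w[...,2]<.14)
    q=w[m]
    if len(q): print(n,len(q),'ztop',np.percentile(q[:,2],[95,99.5]).round(4),[(np.array(cv2.minEnclosingCircle(q[(q[:,2]>a)&(q[:,2]<a+.012)][:,:2].astype(np.float32))[0]).round(4).tolist()) for a in(.065,.09,.11)])
T=f['world_from_camera'];K=f['K'];c=np.linalg.inv(T)@[.5175,.1035,.11,1];u=(K@c[:3]/c[2])[:2].astype(int);x,y=np.maximum(u-50,0);print(u)
L=[cv2.resize(F['frame'][y:y+100,x:x+100,::-1],(390,390),interpolation=cv2.INTER_CUBIC) for F,x,y in((f,x,y),(b,135,130))]
cv2.imwrite('pics/o3.png',cv2.convertScaleAbs(np.hstack(L),alpha=1.6))
```

```text
[0.46089822 0.0636484  0.20566474] [-0.07545822  0.68993752 -0.36480561] 17.9667
wrist 2225 ztop [0.1195 0.1206] [[0.5178, 0.1046], [0.5176, 0.1046], [0.5178, 0.1048]]
side 450 ztop [0.12   0.1213] [[0.5188, 0.1021], [0.519, 0.1024], [0.517, 0.1035]]
scene 414 ztop [0.1194 0.1211] [[0.523, 0.1032], [0.5202, 0.1042], [0.5207, 0.1039]]
[252 116]
```

View pics/o3.png

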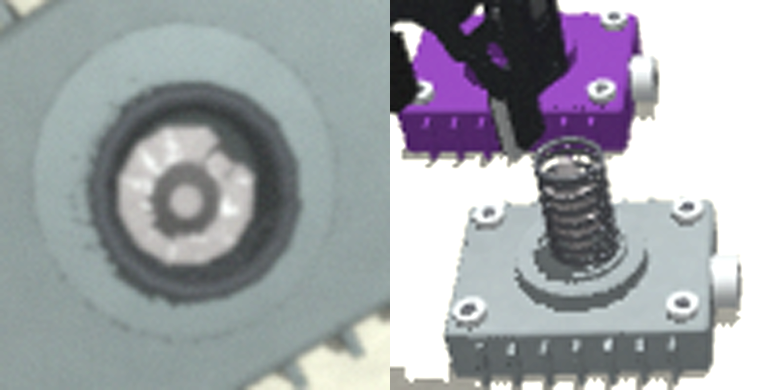

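The spring stands upright around the rod: concentric in the wrist crop at (187,198), and within the rim in the side crop. Its top reads 0.121 m, against 0.0715 m when it stood on the table, so the difference is the 50 mm seat height.

```bash
python3 -c "
from bench import r
print(r.hand_in())"
```

```text
the job is handed in; nothing more can be done
None
```

The tall spring is threaded through both collar slots and stands upright, fully home on the grey housing's seat; I let go of it and handed the job in at about 18 s.

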